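# Dock a circuit board in the test fixture with its eccentric lock

## Task

Dock the circuit board for its test, using only pushes of the fingertips: push the red ball knob of the cam lever back until the cam is at its low point against the stop, then push the board slide forward by its push plate, fully home onto the spring contacts, and push the lever forward again to its other stop so that the cam locks the slide home. Do not force the slide past the cam while the cam is not at its low point, and leave the bottle, lens, tweezers and loupe beside the dock where they are.

Things in the scene. Friction and masses are not known exactly. Their poses are not given: they have to be found in the camera images.
- test_dock: Board test dock, fixed to the bench: dark grey base plate 240 x 180 mm, 12 mm thick. Origin on the bench top; its +x is 'forward' (the way the slide is pushed), +y left, z up. In its frame the base covers x -130..+110, y -105..+75 mm; the black contact head (48 mm high) x 72..108, y -43..+43 mm. The slide runs along y = 0.
- push_plate (a point): Middle of the black rubber pad on the rear face of the slide's upright aluminium push plate, 43 mm above the bench. The plate is 60 mm wide along the dock's y and stands from 26 to 56 mm above the bench; its rear face looks along the dock's -x. Behind it, above the base plate (12 mm), all is free.
- board_slide (a joint): Travel in m of the black slide (110 x 80 mm, with a green circuit board) along the dock's +x: 0 back, 0.059 to 0.060 home and locked, stop at 0.0615. Moves with about 2.5 N, stays where left; over the last 4 mm gold spring pins add 2 to 8 N, so it creeps back 2 to 4 mm if let go unlocked. A steel follower roller, 16 mm across, sits on its right (-y) side.
- cam_axis (a point): Vertical axis of the steel eccentric cam (disc 40 mm across, centre 8 mm off the axis), right of the slide at the dock's x -1, y -75 mm, 31 mm above the bench. Away from its low point (lever beyond about 0.8 rad) the cam stands in the roller's way.
- lever_knob (a point): Centre of the red ball knob, 32 mm across, on the end of the cam's steel lever: 68 mm out from the cam axis, 59 mm above the bench (ball from 46 to 75 mm). The lever bar below it is 12 mm wide, its top 46 mm above the bench. Nothing else stands within 25 mm of the knob's sweep.
- cam_lever (a joint): Lever angle in rad, + anticlockwise from above. 0 = low point, at a stop pin: lever points back right (143 deg clockwise from the dock's +x), roller can pass. 1.85 = locked end, at the other pin: lever forward right (37 deg clockwise). Stiff: takes 6 to 9 N at the knob, stays where left. With the slide within 6 mm of home, turning to 1.85 draws it home and locks it.
- flux_bottle: Bystander, loose: amber dropper bottle with a black dropper cap, 33 mm across, 92 mm tall; origin at the centre of its underside. Must stay where it is.
- spare_lens: Bystander, loose: black barrel lens standing upright, 34 mm across, 76 mm tall; origin at the centre of its underside. Must stay where it is.
- tweezers_1: Bystander, loose: steel tweezers lying flat, 120 x 14 x 10 mm; origin at the centre of its underside. Must stay where it is.
- loupe: Bystander, loose: black eye loupe standing on its rim, 37 mm across, 28 mm tall; origin at the centre of its underside. Must stay where it is.

How it is judged:
By the outcome, as a careful person would: the job done as asked, in the order asked, and still so for the second after the job is handed in, with the robot touching nothing.
It also fails if it takes over 70 s, if anything falls off the work surface, if the arm or the gripper's body presses on something with over 40 N, if the wrist force passes 120 N, or if a joint passes its speed limit or range.

## Robot

A 7-joint arm with a two-finger parallel gripper is mounted at the origin on a cart in front of the work surface, level with it; the furniture and walls round the work are solid. World frame = base frame: x ahead of the robot, y to its left, z up, the work surface at z = 0. Lengths are in m, angles in rad, forces in N, time in s.
With the tool pointing down it reaches from about 0.425 to 0.825 m from the base axis. Payload 3.6 kg.
Tool frame: the origin (TCP) lies at the very end of the fingers, on their centre line; the grasp point (between the pads) lies 19 mm behind it; z points along the fingers, x is the direction in which the jaws open and shut, and the axes are right-handed (so a half turn about z gives the same grasp; the last joint's range is limited). The gripper opens to 93 mm and grips with 3 to 60 N. Pads are 15 mm wide; open, the fingers measure 128 mm over their backs; the gripper's body (75 mm by 188 mm) begins 65 mm behind the grasp point.
Start: joints at [1.3, 0.615, -0.013, 1.423, 0.008, 1.103, -0.04], TCP at [0.157, -0.631, 0.219] pointing down, gripper open.
Joint ranges: [-3.12, 3.12], [-0.3, 2.06], [-1.34, 1.32], [0.26, 2.42], [-1.36, 4.5], [0.01, 1.98], [-2.84, 2.84]. Speed limits (rad/s): [2.79, 2.79, 3.14, 3.14, 3.14, 3.14, 3.14].

## Interface

Orientations are given as a rotation vector (axis times angle).
In Python, from workcell import ctrl, viewer gives the robot as it stands.
- The arm moves only by the tool send_rows, never from a script. Its argument "targets" is one flat list of numbers, 7 for each row, row after row: the turn, a rotation vector about the tool's x, y, z in rad, then the shift along the tool's x, y, z in cm, then the finger opening in cm, from 0 to 9.3. A call has exactly 5 rows; each row is the pose to reach, as a shift and turn from the pose commanded when the call began, along the tool's axes at that moment; what a row does not reach only later rows make up. A row lasts 1/10 s, in which the tool goes at most 50 mm and 8.59 degrees, less where a joint would pass 70% of its speed; a pose out of reach is approached as far as the arm can. A call with a gripper value outside its range is refused whole. The fingers move at their own pace and stop on an object; "squeeze" is the grip in N (left out, the last holds). Time passes only in rows, so rows that repeat a pose let the fingers close, or fill a call up. It gives the time, the measured TCP pose, the force and the opening at its end, in the units of the state.
- ctrl.get_obs(): the state, without advancing time (a new reading comes with each control period).
- viewer.get_image(name): name is "scene" or "top" or "wrist"; returns the picture (420x560x3 uint8, red, green, blue); there is no depth.
- viewer.camera_params(name): a dict with "mtx" (3x3 intrinsics, pixels), "R" (3x3) and "t" (3): a world point X has camera coordinates R X + t; the wrist camera has in their place "tool_from_camera" (4x4, takes a point from camera to tool coordinates, whose origin is the TCP and whose axes are the tool frame's). Camera axes: x right, y down, z forward; pixel columns grow to the right and rows downward; lengths in m; the calibration is good to about 2 mm. A picture is of the moment at which its call begins: read the wrist's pose just before it. camera_params takes no time and is no camera call.
- ctrl.sign_off(): hands the job in, once; it reports no verdict.
The state is a dict: "t": time; "q": joint angles; "joint_vel": joint speeds; "effort": joint torques, N m; "tcp_pos": TCP position; "tool_rot": TCP orientation; "wrist_force": force on the tool from outside, world axes, zero at the start; "torque": the same for the moment, N m; "gripper_width": finger opening in m.
Only numpy, scipy, OpenCV 4.12 (cv2) and the standard library are available. Lean on these libraries where they do the work, as an engineer would, in place of code of your own. Each camera call takes 0.05 s, during which the arm holds its last target.

## Working session

There is one attempt and no reset: what is moved stays moved. The work goes in short steps, Python scripts to look and compute and a tool call to move; the robot and the scene stay as the last step left them, time stands still between calls to the robot, and variables do not carry over. Pictures are saved under pics/ and viewed, and the job is handed in when it is done.

Besides the shell and the picture viewer there is one more tool, called as name(argument=value, ...) on one line, values as JSON. send_rows: Moves the arm, as the interface text tells. Its arguments: {"type":"object","properties":{"targets":{"type":"array"},"squeeze":{"type":"number"}},"required":["targets"]}

```bash
mkdir -p pics; ls
python3 - <<'E'
from workcell import ctrl, viewer
import cv2, numpy as np
for n in ("scene","top"):
    im=viewer.get_image(n); cv2.imwrite(f"pics/{n}0.png",im[:,:,::-1])
    p=viewer.camera_params(n); print(n,{k:np.round(v,4).tolist() for k,v in p.items()})
print(ctrl.get_obs())
E
```

```text
pics
scene {'mtx': [[420.7768, 0.0, 276.6817], [0.0, 420.7768, 215.255], [0.0, 0.0, 1.0]], 'R': [[0.9024, -0.431, -0.0017], [-0.3152, -0.6573, -0.6845], [0.2939, 0.6182, -0.729]], 't': [-0.4844, 0.2583, 0.7284]}
top {'mtx': [[512.2001, 0.0, 285.6829], [0.0, 512.2001, 207.1134], [0.0, 0.0, 1.0]], 'R': [[0.0054, -1.0, 0.0015], [-0.993, -0.0055, -0.1182], [0.1182, -0.0008, -0.993]], 't': [0.0425, 0.5475, 0.9703]}
{'t': 0.1, 'q': array([ 1.30050499,  0.61582043, -0.01259367,  1.42471382,  0.00806954,
        1.10337272, -0.04041966]), 'joint_vel': array([ 0.00072961, -0.00300273, -0.00023007, -0.00561723, -0.00117746,
       -0.0001005 ,  0.00080605]), 'effort': array([ 7.02267607e-04, -4.60042906e+01,  2.09926371e-01, -1.66244155e+01,
       -6.12139888e-02,  1.69727043e-02,  8.83585267e-05]), 'tcp_pos': array([ 0.15673962, -0.63010338,  0.21760663]), 'tool_rot': array([-2.47399306,  1.93397423,  0.00281402]), 'wrist_force': array([-0.39629553,  0.56602959, -0.06274222]), 'torque': array([0.00938806, 0.07342003, 0.01908192]), 'gripper_width': 0.09274674552639219}
```

View pics/scene0.png

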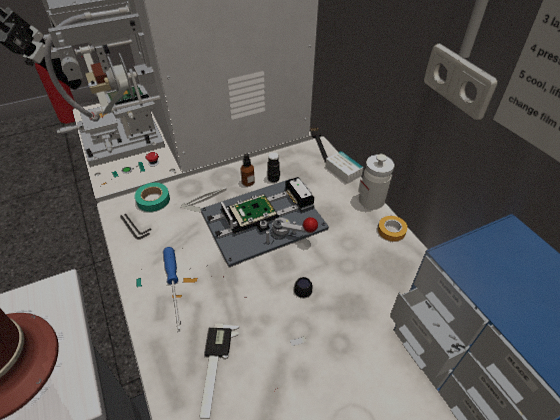

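View pics/top0.png

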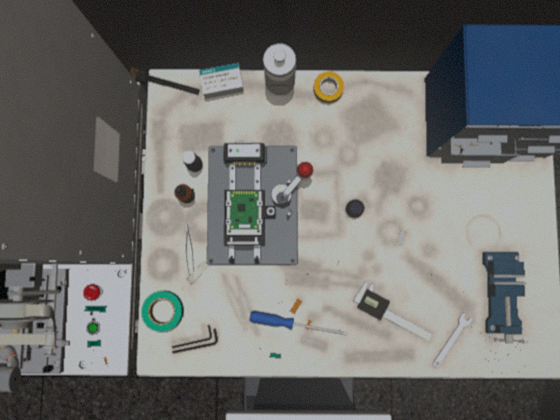

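The scene view shows the red knob near (311,225). In the top view it is near (305,170), forward right of the cam at (282,196). The slide is back, with the dock's forward direction pointing up in the image. The bottle is at (184,193), the lens at (191,160), the loupe at (355,208) and the tweezers at (190,253). Next I measure.

```bash
cat > h.py <<'E'
import numpy as np, cv2
from workcell import ctrl, viewer
from scipy.spatial.transform import Rotation as Rn
def ray(n,uv,z):
    p=viewer.camera_params(n); K,R,t=p["mtx"],p["R"],np.ravel(p["t"])
    d=R.T@np.linalg.solve(K,np.array([uv[0],uv[1],1.])); c=-R.T@t
    return c+d*(z-c[2])/d[2]
def proj(n,X):
    p=viewer.camera_params(n); c=p["R"]@np.asarray(X)+np.ravel(p["t"]); u=p["mtx"]@c; return u[:2]/u[2]
def tri(uvs):
    A=[];b=[]
    for n,uv in uvs:
        p=viewer.camera_params(n);R,t=p["R"],np.ravel(p["t"]);c=-R.T@t
        d=R.T@np.linalg.solve(p["mtx"],np.array([uv[0],uv[1],1.]));d/=np.linalg.norm(d)
        P=np.eye(3)-np.outer(d,d);A.append(P);b.append(P@c)
    return np.linalg.lstsq(np.vstack(A),np.hstack(b),rcond=None)[0]
def red(im,box):
    x0,y0,x1,y1=box; h=cv2.cvtColor(im,cv2.COLOR_RGB2HSV)[y0:y1,x0:x1]
    m=(((h[...,0]<8)|(h[...,0]>172))&(h[...,1]>140)&(h[...,2]>60)).astype(np.uint8)
    n,l,s,c=cv2.connectedComponentsWithStats(m); i=1+np.argmax(s[1:,4]); return c[i]+[x0,y0],s[i]
E
python3 - <<'E'
from h import *
T=cv2.imread("pics/top0.png")[:,:,::-1].copy(); S=cv2.imread("pics/scene0.png")[:,:,::-1].copy()
a,sa=red(T,(200,130,400,280)); b,sb=red(S,(250,180,350,260)); print(a,sa,b,sb)
print("knob top",ray("top",a,.059),"scene",ray("scene",b,.059),"tri",tri([("top",a),("scene",b)]))
# base plate mask
h=cv2.cvtColor(T,cv2.COLOR_RGB2HSV)[125:285,198:310]
m=((h[...,2]<130)).astype(np.uint8); m=cv2.morphologyEx(m,cv2.MORPH_CLOSE,np.ones((9,9)))
n,l,s,c=cv2.connectedComponentsWithStats(m);i=1+np.argmax(s[1:,4]);print(s[i])
cs,_=cv2.findContours((l==i).astype(np.uint8),cv2.RETR_EXTERNAL,cv2.CHAIN_APPROX_NONE)
r=cv2.minAreaRect(max(cs,key=cv2.contourArea)); B=cv2.boxPoints(r)+[198,125];print(r,B)
for p in B: print(np.round(ray("top",p,.012),4))
cv2.imwrite("pics/topz.png",cv2.resize(T[125:285,160:370],None,fx=3.7,fy=3.7,interpolation=cv2.INTER_CUBIC)[:,:,::-1])
cv2.imwrite("pics/scz.png",cv2.resize(S[140:280,180:340],None,fx=4.2,fy=4.2,interpolation=cv2.INTER_CUBIC)[:,:,::-1])
E
```

```text
[304.53378378 169.07432432] [ 98  33  14  14 148] [310.21656051 223.77707006] [ 53  37  15  14 157]
knob top [0.61794061 0.00969133 0.059     ] scene [0.61796497 0.00832044 0.059     ] tri [0.61847158 0.00955235 0.05745243]
[    0    17   112   124 11064]
((55.5, 78.5), (123.0, 111.0), 90.0) [[198. 142.]
 [309. 142.]
 [309. 265.]
 [198. 265.]]
[0.6817 0.224  0.012 ]
[ 0.683  -0.0011  0.012 ]
[ 0.435  -0.0011  0.012 ]
[0.4338 0.2177 0.012 ]
```

View pics/topz.png

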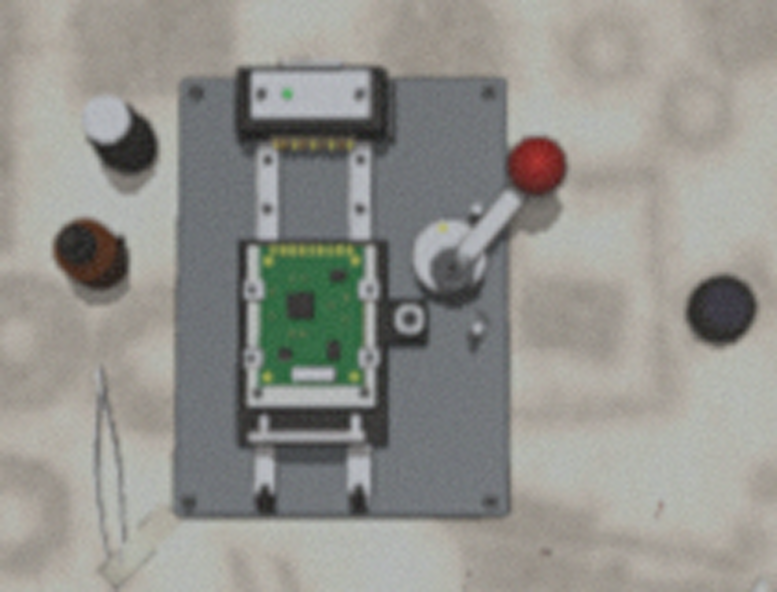

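View pics/scz.png

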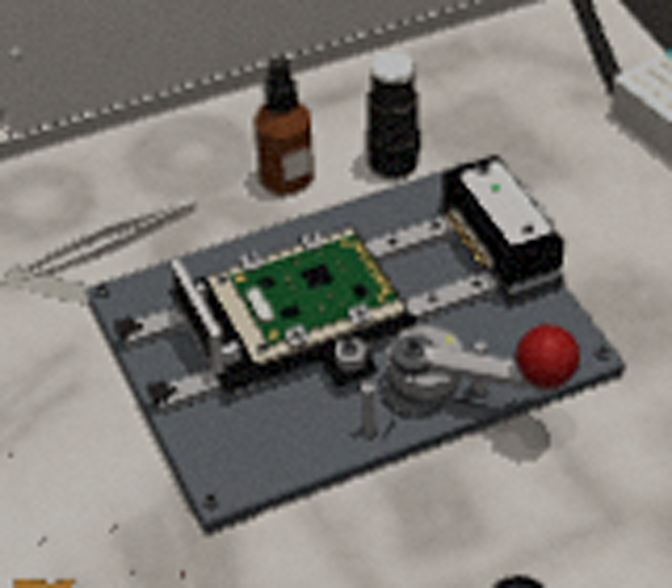

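The zoomed top view shows these points (zoom pixels):
- Base corners: (180,80), (508,78), (510,515) and (175,517).
- Cam axis: (453,267).
- Knob: (537,166).
- Push plate top: from (248,437) to (365,437).

Run:
```python
from h import *
f=lambda x,y:(160+(x+.5)/3.7-.5,125+(y+.5)/3.7-.5)
W=np.array([ray("top",f(*p),.012)[:2] for p in [(180,80),(508,78),(510,515),(175,517)]])
D=np.array([[.11,.075],[.11,-.105],[-.13,-.105],[-.13,.075]])
print(np.round(W,4), [np.linalg.norm(W[i]-W[(i+1)%4]) for i in range(4)])
a=W-W.mean(0);b=D-D.mean(0)
th=np.arctan2((b[:,0]*a[:,1]-b[:,1]*a[:,0]).sum(),(a*b).sum()); R=np.array([[np.cos(th),-np.sin(th)],[np.sin(th),np.cos(th)]])
o=W.mean(0)-R@D.mean(0); print("yaw",th,"origin",o)
print("resid",np.round(W-(D@R.T+o),4))
k=R.T@(np.array([.618,.0093])-o); c=np.array([-.001,-.075]); print("knob dock",k,"r",np.linalg.norm(k-c),"ang",np.degrees(np.arctan2(*(k-c)[::-1])))
print("cam axis world",R@c+o,"meas",ray("top",f(453,267),.046))
for p in [(248,437),(365,437),(248,443),(365,443)]: print("plate",R.T@(ray("top",f(*p),.056)[:2]-o))
for n,p,z in [("bottle",(78,245),.09),("lens",(107,120),.076),("loupe",(722,309),.028),("tw",(100,380),.01),("tw2",(112,580),.01)]: print(n,ray("top",f(*p),z))
print("tool R",Rn.from_rotvec(ctrl.get_obs()["tool_rot"]).as_matrix().round(3))
```

```text
[[0.673  0.203 ]
 [0.6751 0.0234]
 [0.4372 0.0216]
 [0.4352 0.2001]] [np.float64(0.17962397717298803), np.float64(0.23794597850406393), np.float64(0.1784873242407435), np.float64(0.23782925942824462)]
yaw 0.010353378644997406 origin [0.56496796 0.12713267]
resid [[-0.0012 -0.0003]
 [-0.0009  0.0001]
 [ 0.0011  0.0009]
 [ 0.001  -0.0007]]
knob dock [ 0.05180926 -0.1183754 ] r 0.06833917783750044 ang -39.39831016307173
cam axis world [0.5647445  0.05212633] meas [0.56570928 0.05263341 0.046     ]
plate [-0.08883217  0.03082424]
plate [-0.08912698 -0.02910495]
plate [-0.09190104  0.03079776]
plate [-0.09219602 -0.02910904]
bottle [0.56963743 0.24001416 0.09      ]
lens [0.63648124 0.22998052 0.076     ]
loupe [ 0.54648388 -0.09034677  0.028     ]
tw [0.50826373 0.24251632 0.01      ]
tw2 [0.40172207 0.23313097 0.01      ]
tool R [[ 0.241 -0.97  -0.001]
 [-0.97  -0.241  0.002]
 [-0.002  0.    -1.   ]]
```

```bash
cat >> h.py <<'E'
TH=0.01035; O=np.array([.565,.1271]); CAM=np.array([-.001,-.075])
def d2w(p): c,s=np.cos(TH),np.sin(TH); return np.array([[c,-s],[s,c]])@np.asarray(p)+O
def w2d(p): c,s=np.cos(TH),np.sin(TH); return np.array([[c,s],[-s,c]])@(np.asarray(p)-O)
def rot(yaw): # tool down, tool x at dock yaw (deg)
    a=np.radians(yaw)+TH; x=np.array([np.cos(a),np.sin(a),0]); z=np.array([0,0,-1.]); return np.array([x,np.cross(z,x),z]).T
def arc(phi,off,z): # off>0: tool on ccw side of knob; off = centre distance knob-tool
    a=np.radians(phi); p=CAM+.068*np.array([np.cos(a),np.sin(a)])+off*np.array([-np.sin(a),np.cos(a)])
    return np.r_[d2w(p),z],rot(phi)
def rows(goals,cmd=None):
    # cmd: (pos, R) commanded at call start; default measured
    o=ctrl.get_obs()
    p0,R0=cmd if cmd else (o["tcp_pos"],Rn.from_rotvec(o["tool_rot"]).as_matrix())
    for p,R in goals: print(np.round(np.r_[Rn.from_matrix(R0.T@R).as_rotvec(),R0.T@(p-p0)*100],3).tolist())
def st():
    o=ctrl.get_obs(); R=Rn.from_rotvec(o["tool_rot"]).as_matrix(); y=np.degrees(np.arctan2(R[1,0],R[0,0])-TH)
    print("t",round(o["t"],2),"dock",w2d(o["tcp_pos"][:2]).round(4),"z",o["tcp_pos"][2].round(4),"yaw",y.round(2),"F",o["wrist_force"].round(1),"q",o["q"].round(2))
E
python3 - <<'E'
from h import *
print("cabinet",[ray("top",p,0) for p in [(428,160),(450,160)]],[ray("scene",p,0.0) for p in [(393,305),(400,320)]])
st()
p,R=arc(-39,.040,.20); print(p)
R0=Rn.from_rotvec(ctrl.get_obs()["tool_rot"]).as_matrix()
rows([(np.array([.47,-.05,.22]),R),(p,R)])
E
```

```text
cabinet [array([ 0.64973886, -0.24498475,  0.        ]), array([ 0.64999429, -0.28998948,  0.        ])] [array([ 0.68898627, -0.1994545 ,  0.        ]), array([ 0.68151373, -0.23136432,  0.        ])]
t 0.1 dock [-0.4161 -0.7529] z 0.2176 yaw -76.62 F [-0.4  0.6 -0.1] q [ 1.3   0.62 -0.01  1.42  0.01  1.1  -0.04]
[0.64291203 0.04119383 0.2       ]
[-0.001, 0.002, -0.657, -48.733, -44.403, -0.13]
[-0.001, 0.002, -0.657, -53.404, -63.384, 1.881]
```

send_rows(targets=[0, 0, -0.05, -3, -2.7, 0, 0, 0, 0, -0.1, -6.5, -6, 0, 0, 0, 0, -0.15, -10, -9.1, 0, 0, 0, 0, -0.2, -13.5, -12.3, 0, 0, 0, 0, -0.25, -17, -15.5, 0, 0])

```text
t: 0.6
tcp_pos: [0.2668, -0.4263, 0.2184]
tool_rot: [-2.698, 1.608, 0.001]
wrist_force: [1.1, -0.4, 0.2]
gripper_width: 0.0574
```

Run:
```python
from h import *
st()
p,R=arc(-39,.040,.20)
rows([(np.array([.47,-.05,.22]),R),(p,R)])
```

```text
t 0.6 dock [-0.3039 -0.5503] z 0.2184 yaw -62.19 F [ 1.1 -0.4  0.2] q [ 1.04  0.39 -0.11  1.84  0.05  0.92 -0.16]
[-0.0, 0.001, -0.405, -23.436, -35.777, -0.144]
[-0.0, 0.001, -0.405, -23.23, -55.325, 1.857]
```

send_rows(targets=[0, 0, -0.08, -2.3, -3.6, 0, 0, 0, 0, -0.16, -4.7, -7.2, 0, 0, 0, 0, -0.24, -7.1, -10.8, 0, 0, 0, 0, -0.32, -9.5, -14.4, 0, 0, 0, 0, -0.4, -11.8, -18, 0, 0])

```text
t: 1.1
tcp_pos: [0.3691, -0.2373, 0.2186]
tool_rot: [-2.965, 1.038, 0.001]
wrist_force: [1.0, -0.1, -0.7]
gripper_width: 0.0174
```

Run:
```python
from h import *
st()
p,R=arc(-39,.040,.20)
rows([(np.array([.47,-.05,.22]),R),(p,R)])
```

```text
t 1.1 dock [-0.1997 -0.3624] z 0.2186 yaw -39.2 F [ 1.  -0.1 -0.7] q [ 0.73  0.3  -0.27  1.99  0.11  0.86 -0.27]
[0.0, 0.0, -0.003, -3.802, -20.938, -0.143]
[0.0, 0.0, -0.003, 4.021, -38.854, 1.851]
```

send_rows(targets=[0, 0, 0, -0.8, -4.2, 0, 0, 0, 0, 0, -1.5, -8.4, 0, 0, 0, 0, 0, -2.2, -12.6, 0, 0, 0, 0, 0, -2.6, -16.8, 0, 0, 0, 0, 0, -2, -21, 0, 0])

```text
t: 1.6
tcp_pos: [0.4844, -0.0608, 0.2186]
tool_rot: [2.963, -1.041, -0.002]
wrist_force: [0.6, 0.4, 0.1]
gripper_width: 0.0003
```

send_rows(targets=[0, 0, 0, 1.5, -4, 0, 0, 0, 0, 0, 3, -8, 0, 0, 0, 0, 0, 4.4, -12, 0, 0, 0, 0, 0, 5.4, -15.5, 0.6, 0, 0, 0, 0, 6, -17.8, 1.8, 0])

```text
t: 2.1
tcp_pos: [0.6453, 0.0408, 0.2005]
tool_rot: [-2.962, 1.04, -0.002]
wrist_force: [-0.5, 0.9, -0.4]
gripper_width: 0.0006
```

Run:
```python
from h import *
st()
rows([arc(-39,.040,z) for z in(.20,.11,.052)])
im=viewer.get_image("wrist"); cv2.imwrite("pics/w1.png",im[:,:,::-1])
```

```text
t 2.1 dock [ 0.0794 -0.0871] z 0.2005 yaw -39.28 F [-0.5  0.9 -0.4] q [ 0.08  0.64 -0.31  1.45  0.2   1.08 -0.94]
[-0.003, -0.001, -0.005, -0.21, 0.115, 0.053]
[-0.003, -0.001, -0.005, -0.215, 0.138, 9.053]
[-0.003, -0.001, -0.005, -0.218, 0.153, 14.853]
```

View pics/w1.png

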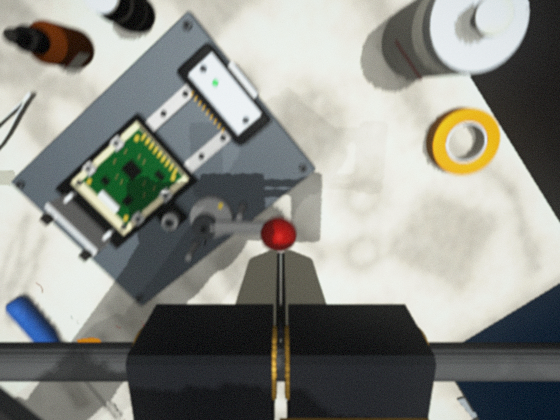

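The wrist view shows the closed fingers at bottom centre and the red knob at (278,235), with the lever bar running left from it. I'll check the knob position from this view.

Run:
```python
from h import *
p=viewer.camera_params("wrist"); M=p["tool_from_camera"]; K=p["mtx"]; print(M.round(3).tolist(),K.round(1).tolist())
o=ctrl.get_obs(); R=Rn.from_rotvec(o["tool_rot"]).as_matrix()
im=cv2.imread("pics/w1.png")[:,:,::-1].copy(); c,s=red(im,(230,200,330,260)); print(c,s)
d=R@M[:3,:3]@np.linalg.solve(K,np.r_[c,1]); C=R@M[:3,3]+o["tcp_pos"]; k=C+d*(.059-C[2])/d[2]
kd=w2d(k[:2])-CAM; print("knob",k,"dock",w2d(k[:2]),np.linalg.norm(kd),np.degrees(np.arctan2(kd[1],kd[0])))
Mi=np.linalg.inv(M)
for q in [(0,0,0),(.018,0,0),(0,.01,0),(0,-.01,0)]:
    x=K@(Mi@np.r_[q,1])[:3]; print(q,x[:2]/x[2])
```

```text
[[1.0, -0.0, 0.0, 0.001], [0.0, 0.954, 0.299, -0.084], [-0.0, -0.299, 0.954, -0.166], [0.0, 0.0, 0.0, 1.0]] [[376.6, 0.0, 280.3], [0.0, 376.6, 204.8], [0.0, 0.0, 1.0]]
[278.15625 233.78375] [ 32  19  34  31 800]
knob [0.62134689 0.01500265 0.059     ] dock [ 0.05518368 -0.11267452] 0.06764596035975975 -33.84421753978421
(0, 0, 0) [277.91392059 266.96234481]
(0.018, 0, 0) [314.82219718 266.95489564]
(0, 0.01, 0) [277.95600169 285.2224567 ]
(0, -0.01, 0) [277.87044803 248.0984404 ]
```

send_rows(targets=[0, 0, 0, -0.1, -0.2, 3, 0, 0, 0, 0, -0.2, -0.3, 6, 0, 0, 0, 0, -0.2, -0.3, 9, 0, 0, 0, 0, -0.2, -0.3, 11, 0, 0, 0, 0, -0.2, -0.3, 12.5, 0])

```text
t: 2.65
tcp_pos: [0.642, 0.0412, 0.0736]
tool_rot: [2.962, -1.043, -0.005]
wrist_force: [0.5, 1.0, 0.5]
gripper_width: 0.0007
```

Run:
```python
from h import *
st()
im=viewer.get_image("wrist"); cv2.imwrite("pics/w2.png",im[:,:,::-1])
im=viewer.get_image("scene")[140:280,230:390]; cv2.imwrite("pics/s2.png",cv2.resize(im,None,fx=4,fy=4,interpolation=cv2.INTER_CUBIC)[:,:,::-1])
rows([arc(-39,.040,z) for z in(.052,)])
```

```text
t 2.65 dock [ 0.0761 -0.0867] z 0.0736 yaw -39.39 F [0.5 1.  0.5] q [ 0.06  0.78 -0.27  1.58  0.26  0.82 -0.99]
[0.004, 0.004, -0.007, 0.125, -0.094, 2.125]
```

View pics/w2.png

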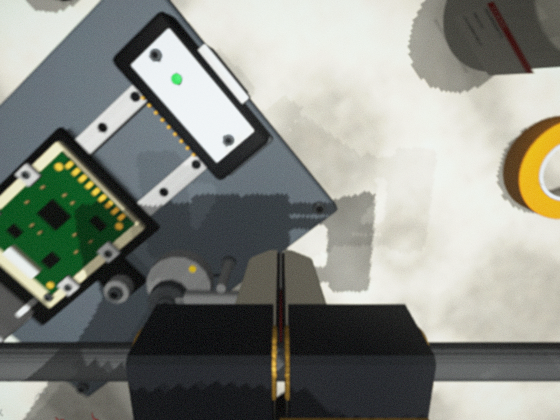

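View pics/s2.png

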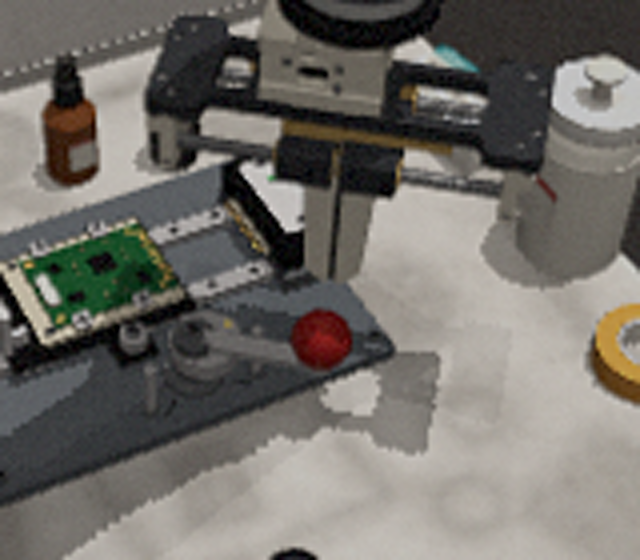

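The tip is beside the knob, on its ccw side and clear of it; in the zoomed scene picture the knob is at (322,340) and the tip at (338,275). I'll descend beside it, then sweep.

send_rows(targets=[0, 0, 0, 0.1, 0, 0.7, 0, 0, 0, 0, 0.1, 0, 1.4, 0, 0, 0, 0, 0.1, 0, 2.1, 0, 0, 0, 0, 0.1, 0.2, 2.1, 0, 0, 0, 0, 0.1, 0.4, 2.1, 0])

```text
t: 3.25
tcp_pos: [0.6416, 0.038, 0.0548]
tool_rot: [-2.963, 1.043, -0.0]
wrist_force: [-0.1, -0.1, -0.2]
gripper_width: 0.0004
```

Run:
```python
from h import *
st()
rows([arc(-39,.036,.053),arc(-41,.03,.053),arc(-43,.025,.053),arc(-46,.024,.053),arc(-49,.024,.053)])
```

```text
t 3.25 dock [ 0.0757 -0.0899] z 0.0548 yaw -39.37 F [-0.1 -0.1 -0.2] q [ 0.06  0.8  -0.26  1.6   0.27  0.78 -1.  ]
[-0.0, -0.0, -0.007, -0.096, 0.07, 0.176]
[-0.0, -0.0, 0.028, 0.01, 0.909, 0.175]
[-0.0, -0.0, 0.063, 0.073, 1.65, 0.175]
[-0.0, -0.0, 0.116, 0.16, 2.115, 0.175]
[-0.0, -0.0, 0.168, 0.234, 2.486, 0.175]
```

send_rows(targets=[0, 0, 0, 0, 0.4, 0.1, 0, 0, 0, 0.03, 0, 0.8, 0.1, 0, 0, 0, 0.06, 0.1, 1.2, 0.1, 0, 0, 0, 0.1, 0.15, 1.6, 0.1, 0, 0, 0, 0.14, 0.2, 2, 0.1, 0])

```text
t: 3.75
tcp_pos: [0.6337, 0.0247, 0.0542]
tool_rot: [-2.875, 1.247, -0.008]
wrist_force: [5.1, 4.5, -5.3]
gripper_width: 0.0005
```

Run:
```python
from h import *
st()
rows([arc(-49-3*i,.024,.053) for i in range(6)])
```

```text
t 3.75 dock [ 0.0676 -0.1031] z 0.0542 yaw -47.49 F [ 5.1  4.5 -5.3] q [ 0.06  0.78 -0.23  1.64  0.23  0.74 -1.09]
[-0.01, -0.001, 0.026, 0.155, 0.941, 0.116]
[-0.01, -0.001, 0.079, 0.262, 1.303, 0.113]
[-0.01, -0.001, 0.131, 0.35, 1.67, 0.109]
[-0.01, -0.0, 0.183, 0.418, 2.041, 0.106]
[-0.01, -0.0, 0.236, 0.467, 2.415, 0.102]
[-0.01, 0.0, 0.288, 0.496, 2.792, 0.099]
```

send_rows(targets=[0, 0, 0.02, 0.1, 0.5, 0, 0, 0, 0, 0.07, 0.2, 0.9, 0, 0, 0, 0, 0.12, 0.3, 1.4, 0, 0, 0, 0, 0.17, 0.4, 1.9, 0, 0, 0, 0, 0.22, 0.5, 2.4, 0, 0])

```text
t: 4.25
tcp_pos: [0.6201, 0.0046, 0.0542]
tool_rot: [-2.72, 1.555, -0.007]
wrist_force: [4.7, 5.0, -3.7]
gripper_width: 0.0003
```

Run:
```python
from h import *
st()
rows([arc(-61-3*i,.024,.053) for i in range(6)])
```

```text
t 4.25 dock [ 0.0538 -0.1231] z 0.0542 yaw -60.12 F [ 4.7  5.  -3.7] q [ 0.06  0.76 -0.17  1.68  0.17  0.71 -1.23]
[-0.01, 0.0, 0.015, -0.065, 0.06, 0.122]
[-0.01, 0.001, 0.068, 0.046, 0.421, 0.119]
[-0.01, 0.001, 0.12, 0.138, 0.787, 0.115]
[-0.01, 0.001, 0.172, 0.21, 1.158, 0.111]
[-0.01, 0.001, 0.225, 0.263, 1.531, 0.108]
[-0.01, 0.002, 0.277, 0.296, 1.907, 0.104]
```

send_rows(targets=[0, 0, 0.08, 0.1, 0.55, 0, 0, 0, 0, 0.15, 0.2, 1.05, 0, 0, 0, 0, 0.22, 0.25, 1.55, 0, 0, 0, 0, 0.29, 0.3, 2.05, 0, 0, 0, 0, 0.36, 0.3, 2.55, 0, 0])

```text
t: 4.75
tcp_pos: [0.6002, -0.0116, 0.0544]
tool_rot: [-2.396, 2.018, -0.007]
wrist_force: [5.3, 4.3, -4.2]
gripper_width: 0.0006
```

Run:
```python
from h import *
st()
rows([arc(-80-4*i,.024,.053) for i in range(6)])
```

```text
t 4.75 dock [ 0.0338 -0.139 ] z 0.0544 yaw -80.8 F [ 5.3  4.3 -4.2] q [ 0.03  0.73 -0.07  1.74  0.07  0.66 -1.48]
[-0.01, 0.002, -0.014, -0.109, -0.083, 0.139]
[-0.01, 0.003, 0.056, 0.049, 0.395, 0.134]
[-0.01, 0.003, 0.126, 0.173, 0.883, 0.129]
[-0.01, 0.003, 0.195, 0.262, 1.379, 0.124]
[-0.01, 0.004, 0.265, 0.317, 1.879, 0.119]
[-0.01, 0.004, 0.335, 0.337, 2.382, 0.113]
```

send_rows(targets=[0, 0, 0.07, 0, 0.5, 0, 0, 0, 0, 0.14, 0.15, 1.0, 0, 0, 0, 0, 0.21, 0.25, 1.5, 0, 0, 0, 0, 0.28, 0.3, 2.0, 0, 0, 0, 0, 0.35, 0.32, 2.5, 0, 0])

```text
t: 5.25
tcp_pos: [0.5773, -0.0203, 0.0548]
tool_rot: [-2.006, 2.404, -0.01]
wrist_force: [6.8, 2.7, -3.5]
gripper_width: 0.0004
```

Run:
```python
from h import *
st()
rows([arc(-100-4*i,.024,.053) for i in range(6)])
```

```text
t 5.25 dock [ 0.0108 -0.1475] z 0.0548 yaw -100.89 F [ 6.8  2.7 -3.5] q [-0.02  0.7   0.03  1.81 -0.03  0.61 -1.72]
[-0.011, 0.004, -0.016, -0.135, 0.022, 0.185]
[-0.011, 0.004, 0.054, 0.023, 0.5, 0.179]
[-0.011, 0.005, 0.124, 0.148, 0.987, 0.173]
[-0.011, 0.005, 0.194, 0.238, 1.482, 0.167]
[-0.011, 0.006, 0.264, 0.293, 1.983, 0.161]
[-0.011, 0.006, 0.334, 0.314, 2.485, 0.155]
```

send_rows(targets=[0, 0, 0.07, 0, 0.5, 0.1, 0, 0, 0, 0.14, 0.1, 1.0, 0.1, 0, 0, 0, 0.21, 0.2, 1.5, 0.1, 0, 0, 0, 0.28, 0.25, 2.0, 0.1, 0, 0, 0, 0.35, 0.28, 2.5, 0.1, 0])

```text
t: 5.75
tcp_pos: [0.5535, -0.0207, 0.0547]
tool_rot: [-1.555, 2.716, -0.013]
wrist_force: [7.4, -0.2, -0.3]
gripper_width: 0.0005
```

Run:
```python
from h import *
st()
rows([arc(-121-4*i,.024,.053) for i in range(6)])
```

```text
t 5.75 dock [-0.013  -0.1477] z 0.0547 yaw -121.01 F [ 7.4 -0.2 -0.3] q [-0.08  0.68  0.12  1.89 -0.14  0.57 -1.97]
[-0.013, 0.007, -0.0, -0.048, 0.317, 0.168]
[-0.013, 0.007, 0.07, 0.103, 0.797, 0.161]
[-0.013, 0.008, 0.139, 0.22, 1.287, 0.154]
[-0.013, 0.008, 0.209, 0.303, 1.783, 0.146]
[-0.012, 0.009, 0.279, 0.351, 2.284, 0.139]
[-0.012, 0.009, 0.349, 0.363, 2.787, 0.133]
```

send_rows(targets=[0, 0, 0.07, 0.05, 0.6, 0.1, 0, 0, 0, 0.14, 0.15, 1.1, 0.1, 0, 0, 0, 0.21, 0.25, 1.6, 0.1, 0, 0, 0, 0.27, 0.3, 2.0, 0.1, 0, 0, 0, 0.3, 0.32, 2.3, 0.1, 0])

```text
t: 6.25
tcp_pos: [0.5322, -0.014, 0.0543]
tool_rot: [-1.131, 2.917, -0.014]
wrist_force: [6.1, -3.5, 2.3]
gripper_width: 0.0005
```

Run:
```python
from h import *
st()
rows([arc(-139-2*i,.024,.053) for i in range(6)])
```

```text
t 6.25 dock [-0.0342 -0.1407] z 0.0543 yaw -138.22 F [ 6.1 -3.5  2.3] q [-0.15  0.66  0.21  1.95 -0.24  0.54 -2.18]
[-0.013, 0.009, 0.014, -0.026, 0.381, 0.123]
[-0.013, 0.009, 0.048, 0.051, 0.621, 0.119]
[-0.013, 0.01, 0.083, 0.118, 0.863, 0.116]
[-0.013, 0.01, 0.118, 0.178, 1.108, 0.112]
[-0.012, 0.01, 0.153, 0.229, 1.354, 0.108]
[-0.012, 0.01, 0.188, 0.271, 1.602, 0.105]
```

send_rows(targets=[0, 0, 0.03, 0, 0.3, 0.1, 0, 0, 0, 0.06, 0.05, 0.5, 0.1, 0, 0, 0, 0.08, 0.1, 0.7, 0.1, 0, 0, 0, 0.09, 0.15, 0.9, 0.1, 0, 0, 0, 0.09, 0.15, 1.1, 0.1, 0])

```text
t: 6.75
tcp_pos: [0.5243, -0.009, 0.0534]
tool_rot: [-0.998, 2.964, -0.018]
wrist_force: [7.9, -6.8, 2.0]
gripper_width: 0.0003
```

Run:
```python
from h import *
st()
T=viewer.get_image("top"); a,s=red(T,(200,130,400,280)); k=ray("top",a,.059); kd=w2d(k[:2])-CAM; print(s,np.linalg.norm(kd),np.degrees(np.arctan2(kd[1],kd[0])))
cv2.imwrite("pics/t3.png",cv2.resize(T[125:285,160:370],None,fx=3.7,fy=3.7,interpolation=cv2.INTER_CUBIC)[:,:,::-1])
```

```text
t 6.75 dock [-0.0421 -0.1357] z 0.0534 yaw -143.36 F [ 7.9 -6.8  2. ] q [-0.18  0.66  0.23  1.97 -0.28  0.52 -2.25]
[100  81  24  46 225] 0.09839770481316326 -142.90001970146457
```

View pics/t3.png

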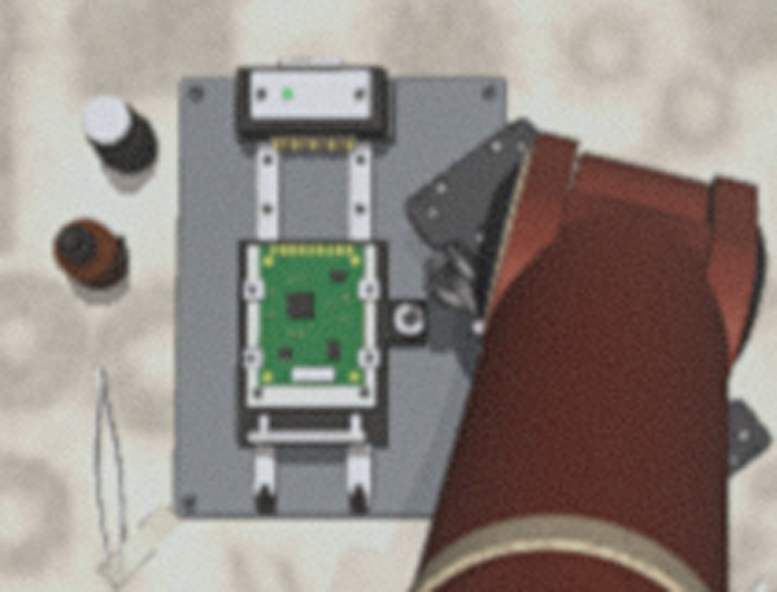

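The arm hides the knob, so the red blob in the top view is the arm itself. The contact geometry puts the lever near -143°. I'll press a little more to confirm the stop by force.

send_rows(targets=[0, 0, 0, 0, 0.2, 0, 0, 0, 0, 0, 0, 0.4, 0, 0, 0, 0, 0, 0, 0.6, 0, 0, 0, 0, 0, 0, 0.6, 0, 0, 0, 0, 0, 0, 0.6, 0, 0])

```text
t: 7.3
tcp_pos: [0.5242, -0.0088, 0.0537]
tool_rot: [-0.991, 2.96, -0.03]
wrist_force: [10.4, -12.7, -1.3]
gripper_width: 0.0006
```

Run:
```python
from h import *
st()
```

```text
t 7.3 dock [-0.0422 -0.1355] z 0.0537 yaw -143.56 F [ 10.4 -12.7  -1.3] q [-0.19  0.66  0.24  1.98 -0.28  0.51 -2.26]
```

Force rose to 16 N with no motion, so the lever is at the stop. Backing off and rising.

send_rows(targets=[0, 0, 0, 0, -1.5, 0, 0, 0, 0, 0, 0, -3, 0, 0, 0, 0, 0, 0, -3, -3, 0, 0, 0, 0, 0, -3, -6, 0, 0, 0, 0, 0, -3, -8, 0])

```text
t: 7.8
tcp_pos: [0.5316, -0.0235, 0.1321]
tool_rot: [-1.009, 2.975, 0.001]
wrist_force: [0.1, 0.6, 0.5]
gripper_width: 0.0009
```

Run:
```python
from h import *
st()
R=rot(-90)
rows([(np.r_[d2w((-.125,0)),z],R) for z in (.13,.036)])
```

```text
t 7.8 dock [-0.0349 -0.1503] z 0.1321 yaw -143.12 F [0.1 0.6 0.5] q [-0.18  0.55  0.28  1.88 -0.22  0.74 -2.27]
[0.0, 0.001, -0.927, -1.813, 17.427, 0.218]
[0.0, 0.001, -0.927, -1.809, 17.422, 9.618]
```

send_rows(targets=[0, 0, -0.13, -0.3, 3.5, 0, 0, 0, 0, -0.26, -0.7, 7, 0, 0, 0, 0, -0.4, -1.1, 10.5, 0, 0, 0, 0, -0.54, -1.4, 14, 0, 0, 0, 0, -0.68, -1.8, 17.4, 0, 0])

```text
t: 8.3
tcp_pos: [0.4383, 0.1266, 0.1306]
tool_rot: [1.95, -2.461, -0.002]
wrist_force: [1.0, 0.4, 0.6]
gripper_width: 0.0005
```

send_rows(targets=[0, 0, -0.12, 0, 0, 0, 0, 0, 0, -0.25, 0, 0, 0, 0, 0, 0, -0.25, 0, 0, 1.5, 0, 0, 0, -0.25, 0, 0, 3, 0, 0, 0, -0.25, 0, 0, 3, 0])

```text
t: 8.8
tcp_pos: [0.4381, 0.1251, 0.0993]
tool_rot: [2.233, -2.203, -0.005]
wrist_force: [0.3, 0.8, 0.1]
gripper_width: 0.0006
```

Run:
```python
from h import *
st()
R=rot(-90)
rows([(np.r_[d2w((-.125,0)),z],R) for z in (.10,.036)])
im=viewer.get_image("wrist"); cv2.imwrite("pics/w4.png",im[:,:,::-1])
S=viewer.get_image("scene"); cv2.imwrite("pics/s4.png",cv2.resize(S[140:280,180:340],None,fx=4.2,fy=4.2,interpolation=cv2.INTER_CUBIC)[:,:,::-1])
a,s=red(S,(230,180,350,270)); k=ray("scene",a,.059); kd=w2d(k[:2])-CAM; print(a,s,np.linalg.norm(kd),np.degrees(np.arctan2(kd[1],kd[0])))
```

```text
t 8.8 dock [-0.1269 -0.0007] z 0.0993 yaw -89.81 F [0.3 0.8 0.1] q [-0.34  0.5   0.02  2.1  -0.02  0.54 -1.86]
[0.005, -0.001, 0.003, -0.069, -0.191, -0.074]
[0.005, -0.001, 0.003, -0.075, -0.225, 6.326]
[262.82954545 240.3125    ] [ 26  53  15  15 176] 0.06810481401736257 -142.5947765479352
```

View pics/w4.png

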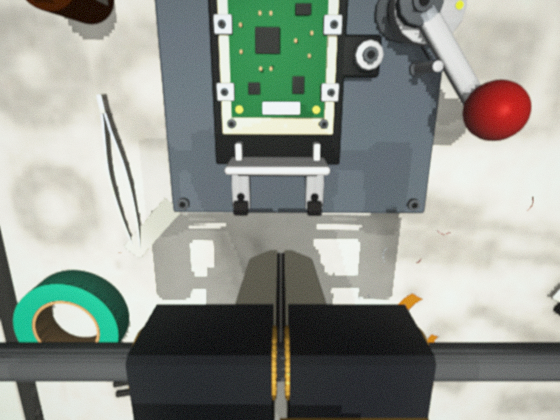

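View pics/s4.png

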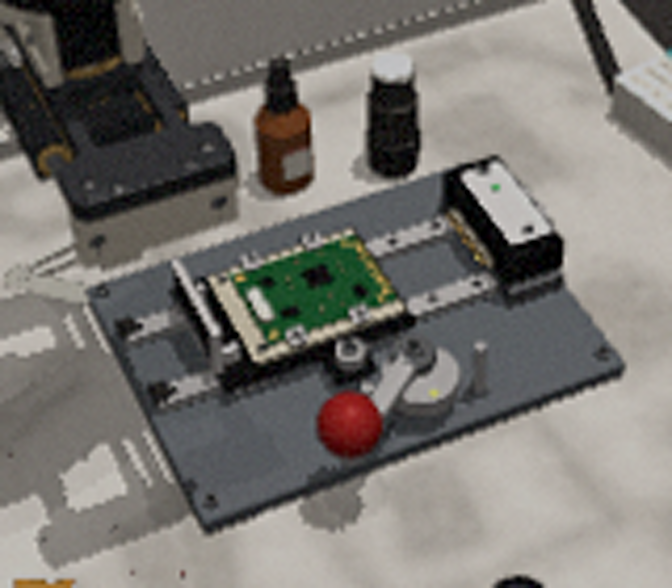

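The lever reads -142.6° at radius 68.1 mm, so it is at the low-point stop. In the scene zoom the red ball is at (350,424), and all four bystanders are where they were. Now I descend behind the plate.

send_rows(targets=[0, 0, 0, -0.1, 0, 2, 0, 0, 0, 0, -0.1, 0, 4, 0, 0, 0, 0, -0.1, 0, 5.5, 0, 0, 0, 0, -0.1, 0, 6.2, 0, 0, 0, 0, -0.1, 0, 6.2, 0])

```text
t: 9.4
tcp_pos: [0.4398, 0.1265, 0.0385]
tool_rot: [2.236, -2.206, -0.001]
wrist_force: [-0.2, 0.3, 0.5]
gripper_width: 0.0007
```

send_rows(targets=[0, 0, 0, 0, -0.5, 0, 0, 0, 0, 0, 0, -1, 0, 0, 0, 0, 0, 0, -1.5, 0, 0, 0, 0, 0, 0, -2, 0, 0, 0, 0, 0, 0, -2.5, 0, 0])

```text
t: 9.9
tcp_pos: [0.4652, 0.1269, 0.0389]
tool_rot: [2.236, -2.206, -0.0]
wrist_force: [-3.0, 1.1, 3.0]
gripper_width: 0.0003
```

Run:
```python
from h import *
st()
```

```text
t 9.9 dock [-0.0998  0.0008] z 0.0389 yaw -89.81 F [-3.   1.1  3. ] q [-0.32  0.64  0.01  2.08 -0.02  0.42 -1.85]
```

send_rows(targets=[0, 0, 0, 0, -0.5, 0, 0, 0, 0, 0, 0, -1, 0, 0, 0, 0, 0, 0, -1.5, 0, 0, 0, 0, 0, 0, -2, 0, 0, 0, 0, 0, 0, -2.5, 0, 0])

```text
t: 10.4
tcp_pos: [0.4899, 0.1271, 0.0385]
tool_rot: [2.236, -2.206, -0.001]
wrist_force: [-2.0, -0.2, -0.4]
gripper_width: 0.0007
```

Run:
```python
from h import *
st()
S=viewer.get_image("scene"); cv2.imwrite("pics/s5.png",cv2.resize(S[140:280,180:340],None,fx=4.2,fy=4.2,interpolation=cv2.INTER_CUBIC)[:,:,::-1])
```

```text
t 10.4 dock [-0.0751  0.0008] z 0.0385 yaw -89.81 F [-2.  -0.2 -0.4] q [-0.31  0.66  0.01  2.01 -0.02  0.47 -1.84]
```

View pics/s5.png

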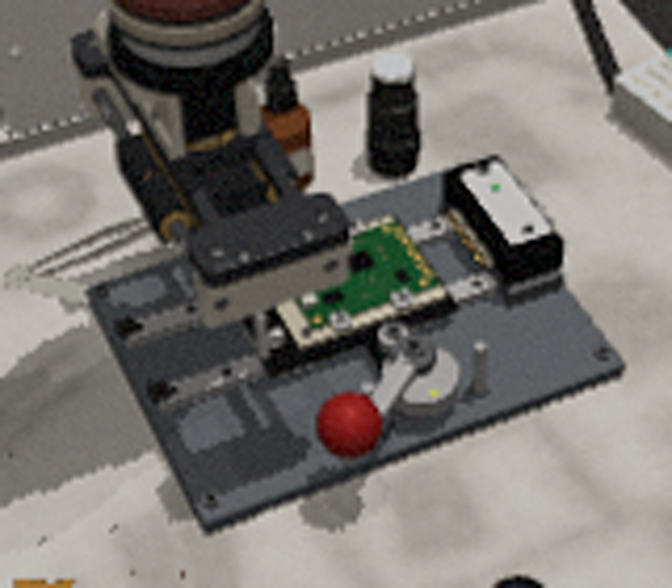

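The slide is moving forward and the roller is passing the cam. I'll continue.

send_rows(targets=[0, 0, 0, 0, -0.5, 0, 0, 0, 0, 0, 0, -1, 0, 0, 0, 0, 0, 0, -1.5, 0, 0, 0, 0, 0, 0, -2, 0, 0, 0, 0, 0, 0, -2.4, 0, 0])

```text
t: 10.95
tcp_pos: [0.5138, 0.1273, 0.0385]
tool_rot: [2.235, -2.206, -0.001]
wrist_force: [-6.1, -1.3, 2.6]
gripper_width: 0.0003
```

send_rows(targets=[0, 0, 0, 0, -0.2, 0, 0, 0, 0, 0, 0, -0.4, 0, 0, 0, 0, 0, 0, -0.6, 0, 0, 0, 0, 0, 0, -0.8, 0, 0, 0, 0, 0, 0, -0.9, 0, 0])

```text
t: 11.45
tcp_pos: [0.5177, 0.1274, 0.0385]
tool_rot: [2.231, -2.199, -0.011]
wrist_force: [-12.0, -0.6, 10.3]
gripper_width: 0.0008
```

Run:
```python
from h import *
st()
```

```text
t 11.45 dock [-0.0473  0.0007] z 0.0385 yaw -89.77 F [-12.   -0.6  10.3] q [-0.29  0.69  0.01  1.93 -0.02  0.53 -1.82]
```

Run:
```python
from h import *
T=viewer.get_image("top"); S=viewer.get_image("scene"); W=viewer.get_image("wrist")
a=cv2.resize(T[125:285,160:370],None,fx=3.7,fy=3.7,interpolation=cv2.INTER_CUBIC)
cv2.imwrite("pics/t6.png",a[:,:,::-1])
cv2.imwrite("pics/s6.png",cv2.resize(S[140:280,180:340],None,fx=4.2,fy=4.2,interpolation=cv2.INTER_CUBIC)[:,:,::-1])
cv2.imwrite("pics/w6.png",W[:,:,::-1])
```

View pics/t6.png

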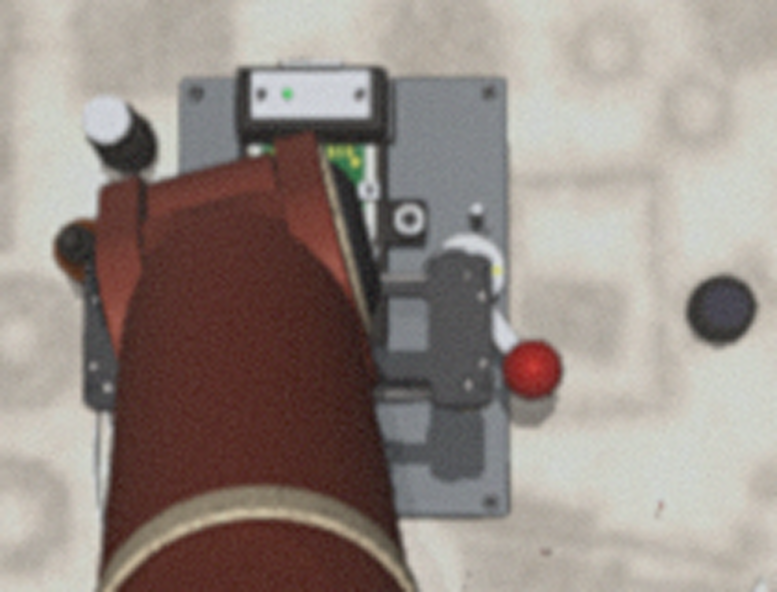

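View pics/s6.png

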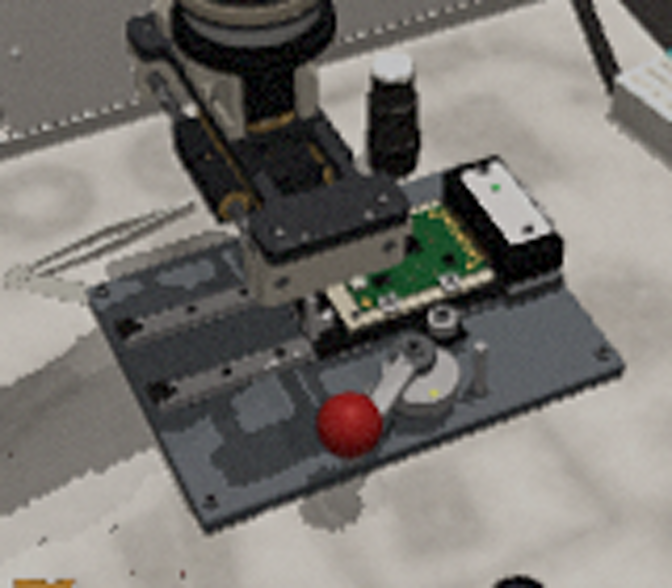

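View pics/w6.png

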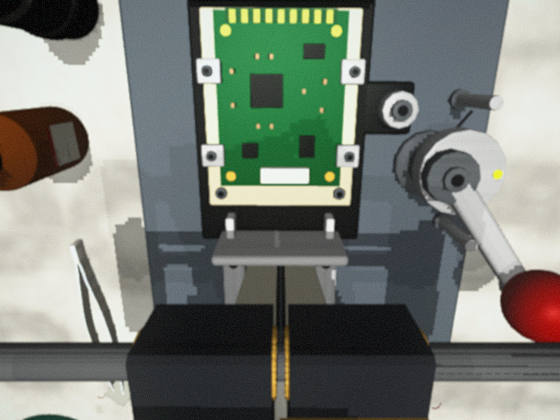

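Run:
```python
from h import *
T0=cv2.imread("pics/top0.png"); T1=viewer.get_image("top")[:,:,::-1]; cv2.imwrite("pics/top6.png",T1)
g=lambda a:cv2.resize(cv2.cvtColor(np.ascontiguousarray(a),cv2.COLOR_BGR2GRAY),None,fx=8,fy=8,interpolation=cv2.INTER_CUBIC)
t=g(T0[204:219,264:276]); r=cv2.matchTemplate(g(T1[170:215,255:285]),t,cv2.TM_CCOEFF_NORMED); _,m,_,l=cv2.minMaxLoc(r)
u=np.array([255+l[0]/8,170+l[1]/8])-[264,204]; print(m,u)
for z in (.035,.04,.045): print(z, w2d(ray("top",np.array([270,211.3])+u,z)[:2])-w2d(ray("top",(270,211.3),z)[:2]))
st()
```

```text
0.9658999443054199 [ -0.125 -26.875]
0.035 [0.05307619 0.00017271]
0.04 [0.05280898 0.00017184]
0.045 [0.05254177 0.00017097]
t 11.65 dock [-0.0473  0.0007] z 0.0385 yaw -89.77 F [-10.   -0.3   7.4] q [-0.29  0.69  0.01  1.93 -0.02  0.53 -1.82]
```

send_rows(targets=[0, 0, 0, 0, -0.1, 0, 0, 0, 0, 0, 0, -0.2, 0, 0, 0, 0, 0, 0, -0.3, 0, 0, 0, 0, 0, 0, -0.4, 0, 0, 0, 0, 0, 0, -0.4, 0, 0])

```text
t: 12.15
tcp_pos: [0.5177, 0.1273, 0.0383]
tool_rot: [2.227, -2.194, -0.018]
wrist_force: [-17.3, -1.2, 13.2]
gripper_width: 0.0005
```

Run:
```python
from h import *
st()
```

```text
t 12.15 dock [-0.0473  0.0007] z 0.0383 yaw -89.73 F [-17.3  -1.2  13.2] q [-0.29  0.69  0.01  1.92 -0.02  0.55 -1.82]
```

Run:
```python
from h import *
f=lambda x,y:(160+(x+.5)/3.7-.5,125+(y+.5)/3.7-.5)
for n,p,z in [("roller0",(408,319),.04),("roller1",(408,220),.04),("cam0 disc",(449,258),.038),("pinF",(477,212),.04),("headrear bottom",(310,137),.045),("slide front",(310,241),.02),("board front",(310,247),.03),("rear slide",(310,445),.02)]:
    print(n,w2d(ray("top",f(*p),z)[:2]).round(4))
S0=cv2.imread("pics/scene0.png"); S=viewer.get_image("scene")[:,:,::-1]; T=viewer.get_image("top")[:,:,::-1]
a=cv2.resize(np.ascontiguousarray(T[150:215,210:310]),None,fx=7,fy=7,interpolation=cv2.INTER_CUBIC)
cv2.imwrite("pics/t7.png",a)
cv2.imwrite("pics/s7.png",cv2.resize(np.ascontiguousarray(S[170:250,240:330]),None,fx=7,fy=7,interpolation=cv2.INTER_CUBIC))
```

```text
roller0 [-0.0266 -0.0507]
roller1 [ 0.0259 -0.0508]
cam0 disc [ 0.0059 -0.0723]
pinF [ 0.03   -0.0872]
headrear bottom [0.0697 0.0007]
slide front [0.0181 0.0025]
board front [0.0133 0.0017]
rear slide [-0.0915  0.002 ]
```

View pics/t7.png

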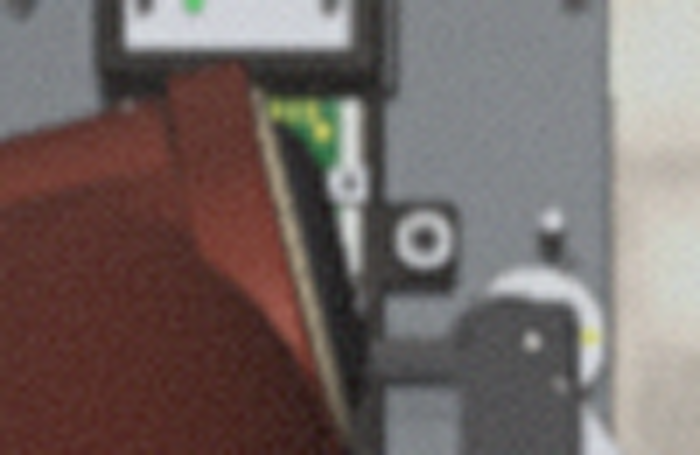

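View pics/s7.png

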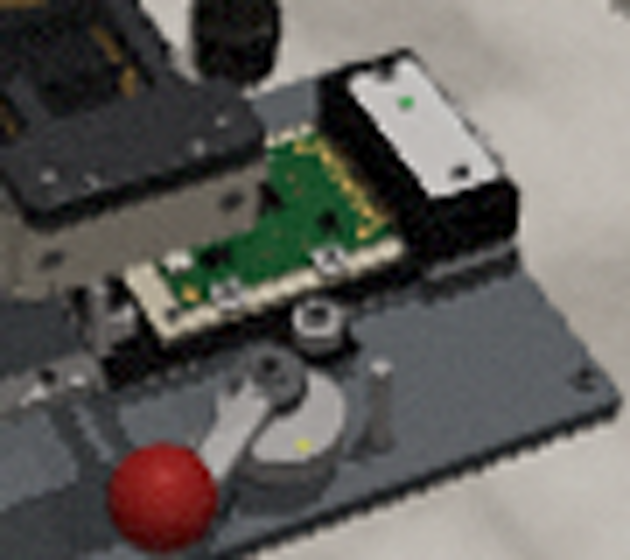

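The slide is hard against its stop: 17 N and no motion. The roller at x ≈ +26 mm also fits the locked geometry: the cam centre at lock is ≈ (6,-72) with 28 mm centre distance, which puts the roller at about +25 mm. The slide must have started a few mm forward of 0. I'll retreat and push the lever forward.

send_rows(targets=[0, 0, 0, 0, 0.7, 0, 0, 0, 0, 0, 0, 1.5, 0, 0, 0, 0, 0, 0, 3, 0, 0, 0, 0, 0, 0, 3.5, -3, 0, 0, 0, 0, 0, 3.5, -6, 0])

```text
t: 12.75
tcp_pos: [0.493, 0.1279, 0.0994]
tool_rot: [-2.236, 2.203, -0.002]
wrist_force: [0.5, -0.2, 0.5]
gripper_width: 0.0006
```

Run:
```python
from h import *
st()
rows([arc(-143,-.045,z) for z in (.12,.053)])
print(w2d(arc(-143,-.045,.1)[0][:2]))
im=viewer.get_image("wrist"); cv2.imwrite("pics/w8.png",im[:,:,::-1])
```

```text
t 12.75 dock [-0.072   0.0016] z 0.0994 yaw -89.75 F [ 0.5 -0.2  0.5] q [-0.31  0.56  0.02  1.96 -0.02  0.61 -1.84]
[-0.002, 0.002, 0.929, 8.149, 1.072, -2.068]
[-0.002, 0.002, 0.929, 8.155, 1.091, 4.632]
[-0.08238889 -0.07998482]
```

View pics/w8.png

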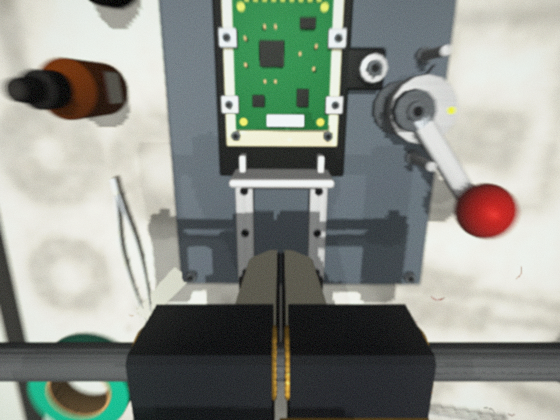

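The slide has crept back slightly as expected: the plate is at row 183 and the roller at (373,68). The lever is still at its low point, with the knob at (487,210). Moving behind the knob.

send_rows(targets=[0, 0, 0.13, 1.2, 0.2, -1, 0, 0, 0, 0.26, 2.4, 0.3, -2, 0, 0, 0, 0.39, 3.6, 0.5, -2, 0, 0, 0, 0.52, 4.8, 0.6, -2, 0, 0, 0, 0.65, 6, 0.8, -2, 0])

```text
t: 13.3
tcp_pos: [0.4878, 0.067, 0.1197]
tool_rot: [-1.405, 2.802, -0.004]
wrist_force: [-0.4, -0.1, -0.3]
gripper_width: 0.0
```

Run:
```python
from h import *
st()
rows([arc(-143,-.045,z) for z in (.12,.053)])
```

```text
t 13.3 dock [-0.0778 -0.0593] z 0.1197 yaw -127.32 F [-0.4 -0.1 -0.3] q [-0.32  0.51  0.21  2.   -0.17  0.64 -2.22]
[-0.005, 0.006, 0.274, 1.927, -0.888, -0.035]
[-0.005, 0.006, 0.274, 1.96, -0.851, 6.665]
```

send_rows(targets=[0, 0, 0.13, 1, -0.4, 0, 0, 0, 0, 0.27, 1.9, -0.9, 0, 0, 0, 0, 0.27, 1.9, -0.9, 2, 0, 0, 0, 0.27, 1.9, -0.9, 4, 0, 0, 0, 0.27, 1.9, -0.9, 4.5, 0])

```text
t: 13.8
tcp_pos: [0.482, 0.0466, 0.0728]
tool_rot: [-1.025, 2.968, -0.002]
wrist_force: [-0.5, -0.4, 0.5]
gripper_width: 0.0006
```

Run:
```python
from h import *
st()
rows([arc(-143,-.045,z) for z in (.053,)])
im=viewer.get_image("wrist"); cv2.imwrite("pics/w9.png",im[:,:,::-1])
S=viewer.get_image("scene"); cv2.imwrite("pics/s9.png",cv2.resize(S[140:280,180:340],None,fx=4.2,fy=4.2,interpolation=cv2.INTER_CUBIC)[:,:,::-1])
```

```text
t 13.8 dock [-0.0838 -0.0796] z 0.0728 yaw -142.49 F [-0.5 -0.4  0.5] q [-0.31  0.59  0.24  2.06 -0.27  0.52 -2.34]
[-0.002, 0.001, 0.009, -0.089, -0.11, 1.981]
```

View pics/s9.png

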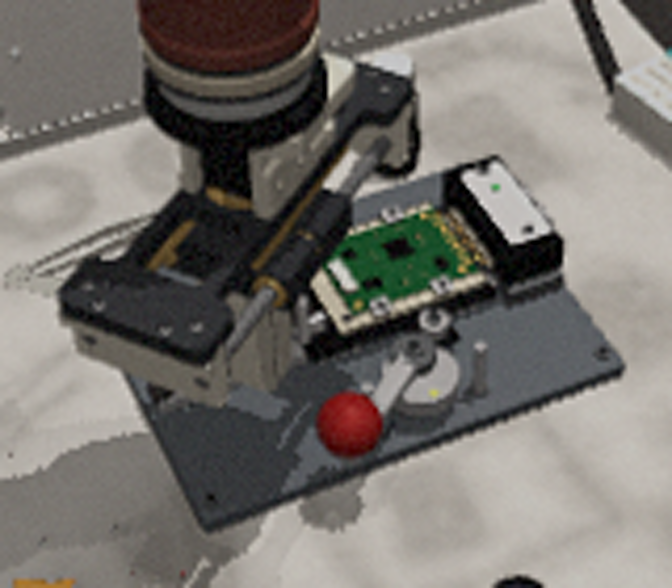

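The tip is behind and left of the knob and clear of it. Descending, then approaching to contact.

send_rows(targets=[0, 0, 0, 0, 0, 1, 0, 0, 0, 0, -0.1, 0, 1.9, 0, 0, 0, 0, -0.1, -0.6, 1.9, 0, 0, 0, 0, -0.1, -1.2, 1.9, 0, 0, 0, 0, -0.1, -1.8, 1.9, 0])

```text
t: 14.4
tcp_pos: [0.4934, 0.0323, 0.0549]
tool_rot: [-1.024, 2.969, -0.001]
wrist_force: [0.5, -0.8, 0.5]
gripper_width: 0.0005
```

Run:
```python
from h import *
st()
rows([arc(-141+4*i,-.024,.053) for i in range(6)])
```

```text
t 14.4 dock [-0.0726 -0.0941] z 0.0549 yaw -142.54 F [ 0.5 -0.8  0.5] q [-0.26  0.63  0.22  2.04 -0.28  0.5  -2.31]
[-0.001, 0.001, -0.027, 0.02, -0.623, 0.195]
[-0.001, 0.001, -0.097, 0.158, -1.107, 0.195]
[-0.001, 0.001, -0.166, 0.262, -1.6, 0.195]
[-0.001, 0.001, -0.236, 0.331, -2.098, 0.196]
[-0.001, 0.001, -0.306, 0.365, -2.6, 0.196]
[-0.001, 0.001, -0.376, 0.365, -3.104, 0.196]
```

send_rows(targets=[0, 0, 0, 0, -0.5, 0.1, 0, 0, 0, -0.07, 0.1, -1, 0.1, 0, 0, 0, -0.14, 0.25, -1.5, 0.1, 0, 0, 0, -0.21, 0.3, -2, 0.1, 0, 0, 0, -0.28, 0.35, -2.5, 0.1, 0])

```text
t: 14.9
tcp_pos: [0.5023, 0.0137, 0.0537]
tool_rot: [1.434, -2.79, -0.01]
wrist_force: [-3.9, 4.5, 5.6]
gripper_width: 0.0006
```

Run:
```python
from h import *
st()
rows([arc(-125+4*i,-.024,.053) for i in range(6)])
```

```text
t 14.9 dock [-0.0638 -0.1128] z 0.0537 yaw -126.18 F [-3.9  4.5  5.6] q [-0.16  0.64  0.14  2.01 -0.18  0.51 -2.09]
[0.008, -0.001, -0.021, 0.089, -0.584, 0.064]
[0.008, -0.0, -0.09, 0.23, -1.067, 0.06]
[0.008, -0.0, -0.16, 0.337, -1.559, 0.057]
[0.008, 0.0, -0.23, 0.409, -2.057, 0.053]
[0.008, 0.0, -0.3, 0.446, -2.559, 0.049]
[0.008, 0.001, -0.37, 0.449, -3.062, 0.046]
```

send_rows(targets=[0, 0, -0.07, 0.15, -0.5, 0, 0, 0, 0, -0.14, 0.27, -1, 0, 0, 0, 0, -0.21, 0.35, -1.5, 0, 0, 0, 0, -0.28, 0.4, -2, 0, 0, 0, 0, -0.35, 0.4, -2.5, 0, 0])

```text
t: 15.4
tcp_pos: [0.5193, -0.0053, 0.0535]
tool_rot: [1.896, -2.498, -0.011]
wrist_force: [-6.3, 3.1, 5.6]
gripper_width: 0.0007
```

Run:
```python
from h import *
st()
rows([arc(-106+4*i,-.024,.053) for i in range(6)])
```

```text
t 15.4 dock [-0.0471 -0.1319] z 0.0535 yaw -106.18 F [-6.3  3.1  5.6] q [-0.06  0.65  0.04  1.96 -0.05  0.54 -1.82]
[0.009, -0.0, -0.003, 0.054, -0.463, 0.046]
[0.009, 0.0, -0.073, 0.204, -0.944, 0.042]
[0.009, 0.0, -0.143, 0.319, -1.433, 0.038]
[0.009, 0.001, -0.213, 0.4, -1.93, 0.033]
[0.009, 0.001, -0.282, 0.446, -2.431, 0.029]
[0.009, 0.001, -0.352, 0.457, -2.935, 0.024]
```

send_rows(targets=[0, 0, -0.07, 0.15, -0.5, 0, 0, 0, 0, -0.14, 0.27, -1, 0, 0, 0, 0, -0.21, 0.37, -1.5, 0, 0, 0, 0, -0.28, 0.42, -2, 0, 0, 0, 0, -0.35, 0.44, -2.5, 0, 0])

```text
t: 15.9
tcp_pos: [0.5415, -0.0175, 0.0533]
tool_rot: [2.301, -2.13, -0.012]
wrist_force: [-6.6, 1.0, 5.2]
gripper_width: 0.0008
```

Run:
```python
from h import *
st()
rows([arc(-86+4*i,-.024,.053) for i in range(6)])
```

```text
t 15.9 dock [-0.025  -0.1443] z 0.0533 yaw -86.19 F [-6.6  1.   5.2] q [ 0.03  0.68 -0.06  1.9   0.06  0.58 -1.56]
[0.01, 0.001, -0.003, 0.049, -0.474, 0.021]
[0.01, 0.002, -0.073, 0.198, -0.954, 0.017]
[0.01, 0.002, -0.143, 0.314, -1.444, 0.012]
[0.01, 0.002, -0.213, 0.395, -1.941, 0.007]
[0.01, 0.003, -0.282, 0.441, -2.442, 0.002]
[0.009, 0.003, -0.352, 0.452, -2.945, -0.003]
```

send_rows(targets=[0, 0, -0.07, 0.15, -0.5, 0, 0, 0, 0, -0.14, 0.27, -1, 0, 0, 0, 0, -0.21, 0.37, -1.5, 0, 0, 0, 0, -0.28, 0.42, -2, 0, 0, 0, 0, -0.35, 0.44, -2.5, 0, 0])

```text
t: 16.4
tcp_pos: [0.5667, -0.0215, 0.0531]
tool_rot: [2.635, -1.698, -0.012]
wrist_force: [-6.1, 0.4, 4.6]
gripper_width: 0.001
```

Run:
```python
from h import *
st()
rows([arc(-66+4*i,-.024,.053) for i in range(8)])
```

```text
t 16.4 dock [ 0.0002 -0.1486] z 0.0531 yaw -66.19 F [-6.1  0.4  4.6] q [ 0.1   0.71 -0.16  1.82  0.17  0.64 -1.31]
[0.01, 0.003, -0.003, 0.03, -0.488, 0.01]
[0.01, 0.003, -0.073, 0.179, -0.968, 0.004]
[0.01, 0.004, -0.143, 0.294, -1.458, -0.001]
[0.01, 0.004, -0.213, 0.375, -1.955, -0.006]
[0.01, 0.004, -0.283, 0.421, -2.456, -0.011]
[0.009, 0.005, -0.352, 0.432, -2.959, -0.016]
[0.009, 0.005, -0.422, 0.408, -3.462, -0.021]
[0.009, 0.005, -0.492, 0.349, -3.962, -0.026]
```

send_rows(targets=[0, 0, -0.07, 0.15, -0.5, 0, 0, 0, 0, -0.14, 0.27, -1, 0, 0, 0, 0, -0.21, 0.37, -1.5, 0, 0, 0, 0, -0.28, 0.42, -2, 0, 0, 0, 0, -0.35, 0.44, -2.5, 0, 0])

```text
t: 16.9
tcp_pos: [0.591, -0.0173, 0.053]
tool_rot: [2.888, -1.214, -0.014]
wrist_force: [-6.7, -3.3, 4.9]
gripper_width: 0.0007
```

Run:
```python
from h import *
st()
rows([arc(-46+2*i,-.024,.053) for i in range(6)])
```

```text
t 16.9 dock [ 0.0245 -0.1446] z 0.053 yaw -46.2 F [-6.7 -3.3  4.9] q [ 0.14  0.74 -0.25  1.75  0.27  0.7  -1.05]
[0.011, 0.005, -0.003, 0.019, -0.605, -0.007]
[0.011, 0.005, -0.038, 0.098, -0.844, -0.01]
[0.011, 0.005, -0.073, 0.168, -1.086, -0.013]
[0.011, 0.005, -0.108, 0.23, -1.33, -0.016]
[0.011, 0.005, -0.143, 0.284, -1.576, -0.019]
[0.011, 0.006, -0.178, 0.328, -1.823, -0.022]
```

send_rows(targets=[0, 0, -0.05, 0.08, -0.3, 0, 0, 0, 0, -0.1, 0.15, -0.6, 0, 0, 0, 0, -0.14, 0.22, -0.9, 0, 0, 0, 0, -0.16, 0.27, -1.2, 0, 0, 0, 0, -0.16, 0.3, -1.5, 0, 0])

```text
t: 17.4
tcp_pos: [0.6041, -0.0106, 0.0529]
tool_rot: [2.973, -0.984, -0.013]
wrist_force: [-5.9, -4.8, 4.3]
gripper_width: 0.0008
```

Run:
```python
from h import *
st()
rows([arc(-41+2*i,-.024,.053) for i in range(5)])
```

```text
t 17.4 dock [ 0.0377 -0.1381] z 0.0529 yaw -37.23 F [-5.9 -4.8  4.3] q [ 0.16  0.76 -0.3   1.71  0.32  0.73 -0.94]
[0.012, 0.004, 0.066, -0.271, 0.161, -0.004]
[0.012, 0.004, 0.031, -0.176, -0.072, -0.007]
[0.012, 0.005, -0.004, -0.089, -0.308, -0.011]
[0.012, 0.005, -0.039, -0.01, -0.548, -0.014]
[0.012, 0.005, -0.074, 0.06, -0.789, -0.017]
```

send_rows(targets=[0, 0, 0, 0, -0.2, 0, 0, 0, 0, 0, 0, -0.4, 0, 0, 0, 0, 0, 0, -0.6, 0, 0, 0, 0, 0, 0, -0.7, 0, 0, 0, 0, 0, 0, -0.7, 0, 0])

```text
t: 17.9
tcp_pos: [0.6069, -0.0082, 0.0529]
tool_rot: [2.967, -0.985, -0.015]
wrist_force: [-9.0, -7.9, 6.8]
gripper_width: 0.0006
```

Run:
```python
from h import *
st()
```

```text
t 17.9 dock [ 0.0405 -0.1357] z 0.0529 yaw -37.34 F [-9.  -7.9  6.8] q [ 0.15  0.77 -0.29  1.7   0.32  0.74 -0.95]
```

send_rows(targets=[0, 0, 0, 0, -0.2, 0, 0, 0, 0, 0, 0, -0.3, 0, 0, 0, 0, 0, 0, -0.4, 0, 0, 0, 0, 0, 0, -0.4, 0, 0, 0, 0, 0, 0, -0.4, 0, 0])

```text
t: 18.4
tcp_pos: [0.607, -0.0081, 0.0529]
tool_rot: [2.961, -0.986, -0.02]
wrist_force: [-12.3, -10.9, 10.8]
gripper_width: 0.0004
```

Run:
```python
from h import *
st()
```

```text
t 18.4 dock [ 0.0406 -0.1356] z 0.0529 yaw -37.43 F [-12.3 -10.9  10.8] q [ 0.14  0.77 -0.29  1.69  0.32  0.75 -0.95]
```

The lever is at the forward stop: 16 N and no motion. Backing off, rising and retreating so I can look.

send_rows(targets=[0, 0, 0, 0, 1, 0, 0, 0, 0, 0, 0, 2.5, 0, 0, 0, 0, 0, 0, 3.5, 0, 0, 0, 0, 0, 0, 3.5, -4, 0, 0, 0, 0, 0, 3.5, -8, 0])

```text
t: 18.9
tcp_pos: [0.5935, -0.0258, 0.1335]
tool_rot: [2.983, -0.985, -0.004]
wrist_force: [0.9, 0.8, 0.1]
gripper_width: 0.0001
```

send_rows(targets=[0, 0, 0, 0, 3, -3, 0, 0, 0, 0, 0, 6, -6, 0, 0, 0, 0, 0, 9, -9, 0, 0, 0, 0, 0, 12, -9, 0, 0, 0, 0, 0, 14, -9, 0])

```text
t: 19.4
tcp_pos: [0.5105, -0.1401, 0.225]
tool_rot: [2.981, -0.987, 0.005]
wrist_force: [-0.0, 0.2, 0.1]
gripper_width: 0.0004
```

Run:
```python
from h import *
st()
T=viewer.get_image("top"); S=viewer.get_image("scene"); cv2.imwrite("pics/topF.png",T[:,:,::-1])
cv2.imwrite("pics/t10.png",cv2.resize(T[125:285,160:370],None,fx=3.7,fy=3.7,interpolation=cv2.INTER_CUBIC)[:,:,::-1])
cv2.imwrite("pics/s10.png",cv2.resize(S[140:280,180:340],None,fx=4.2,fy=4.2,interpolation=cv2.INTER_CUBIC)[:,:,::-1])
a,s=red(S,(250,180,350,260)); k=ray("scene",a,.059); kd=w2d(k[:2])-CAM; print(a,s,np.linalg.norm(kd),np.degrees(np.arctan2(kd[1],kd[0])))
T0=cv2.imread("pics/top0.png"); T1=T[:,:,::-1]
g=lambda a:cv2.resize(cv2.cvtColor(np.ascontiguousarray(a),cv2.COLOR_BGR2GRAY),None,fx=8,fy=8,interpolation=cv2.INTER_CUBIC)
t=g(T0[204:219,264:276]); r=cv2.matchTemplate(g(T1[170:215,255:285]),t,cv2.TM_CCOEFF_NORMED); _,m,_,l=cv2.minMaxLoc(r)
u=np.array([255+l[0]/8,170+l[1]/8])-[264,204]; print(m,u)
```

```text
t 19.4 dock [-0.0573 -0.2666] z 0.225 yaw -37.23 F [-0.   0.2  0.1] q [ 0.49  0.44 -0.39  1.76  0.2   0.98 -0.61]
[315.41666667 224.66666667] [64 41  4  9 24] 0.07979258543075564 -39.94940602350932
0.5659646391868591 [ -0.25  -25.875]
```

View pics/t10.png

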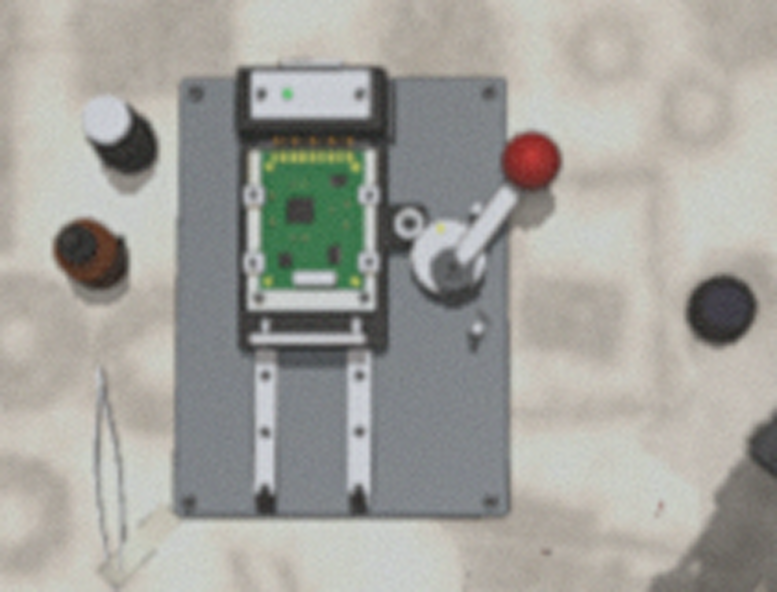

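View pics/s10.png

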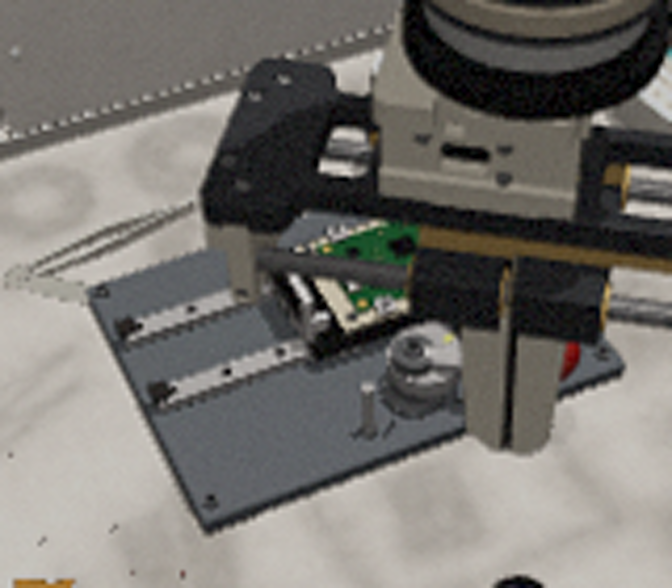

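Run:
```python
from h import *
T=viewer.get_image("top"); a,s=red(T,(200,130,340,280)); k=ray("top",a,.059); kd=w2d(k[:2])-CAM; print(a,s[:5],np.linalg.norm(kd),np.degrees(np.arctan2(kd[1],kd[0])))
g=lambda a:cv2.resize(cv2.cvtColor(np.ascontiguousarray(a),cv2.COLOR_RGB2GRAY),None,fx=8,fy=8,interpolation=cv2.INTER_CUBIC)
L=lambda f:cv2.imread(f)[:,:,::-1]
def m(A,B,x0,y0,x1,y1,dy):
    t=g(A[y0:y1,x0:x1]); w=g(B[y0+dy-6:y1+dy+6,x0-4:x1+4]); r=cv2.matchTemplate(w,t,cv2.TM_CCOEFF_NORMED); _,v,_,l=cv2.minMaxLoc(r); return round(v,3),l[0]/8-4,l[1]/8-6+dy
T0,T6=L("pics/top0.png"),L("pics/top6.png")
print("board start->now",m(T0,T,229,196,260,230,-26))
print("roller stop->now",m(T6,T,264,178,273,190,0))
print("clip/rail stop->now",m(T6,T,256,168,264,182,0))
for n,b in dict(bottle=(172,182,196,206),lens=(180,148,204,175),loupe=(343,196,368,220),tw=(182,222,200,284)).items(): print(n,m(T0,T,*b,0))
```

```text
[303.12162162 167.96621622] [ 96  32  15  13 148] 0.06807719528546276 -36.25000535038485
board start->now (0.974, 0.125, -25.875)
roller stop->now (0.937, -0.125, 1.125)
clip/rail stop->now (0.969, -0.125, 1.375)
bottle (0.999, 0.0, 0.0)
lens (0.999, 0.0, 0.0)
loupe (0.996, 0.125, 0.0)
tw (0.975, 0.0, 0.0)
```

Run:
```python
from h import *
st(); print(ctrl.sign_off())
```

```text
t 19.55 dock [-0.057  -0.2653] z 0.2239 yaw -37.26 F [0.4 0.5 0.1] q [ 0.49  0.45 -0.39  1.76  0.2   0.98 -0.62]
the job is handed in; nothing more can be done
None
```

I docked the board, locked the slide home and handed the job in at about 19.5 s. I used only pushes of the closed fingertips, in this order:
- **Lever back:** I pushed it to its low-point stop. It measured -142.6° and didn't move at 16 N.
- **Slide forward:** I pushed it by its plate to its hard stop, with no further motion at 17 N, then let go. It crept back slightly.
- **Lever forward:** I pushed it to the other stop, again with no motion at 16 N, then withdrew the arm.

**Last checks:**
- **Lever:** the top camera puts it at -36°, against -37° nominal, with the knob at a radius of 68 mm.
- **Slide:** it sits about 2.2 to 2.7 mm short of its hard stop, or roughly 0.059 m of travel. That is at the low edge of the locked range of 0.059 to 0.060 m. The camera resolves only about ±0.5 mm, so the images can't settle it.
- **Bystanders:** the bottle, lens, loupe and tweezers show no shift in the images.
- **Robot:** it is clear of everything, with wrist force near zero.

**Disagreements:**
- **Slide travel:** the camera saw only about 53 mm from the start to the hard stop. I took this to mean the slide began several mm forward of 0. The roller and cam positions agree with it being home.
- **Knob angle at the start:** the top view gave -39° and the wrist view -34°. I worked from the middle and found contact by force.

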